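# Scrub out the tall beaker with the bottle brush

## Task

Take the bottle brush out of its stand and scrub out the taller of the two white beakers with it: three times over, push the brush right down to the bottom and draw it up again until its tip is well above half the beaker's height. Then hang the brush back upright in its stand, guard flat on the top plate, and leave both beakers standing where they are.

Things in the scene. Friction and masses are not known exactly. Their poses are not given: they have to be found in the camera images.
- brush: Bottle brush, 90 g, 188 mm long, round; hangs upright in the stand at the start, bristles down. Origin at the bristle tip, z along the axis up to the handle. Along z: white bristle head 34 mm across, 0 to 60 mm; steel stem; black handle 20 mm across, 110 to 182 mm (grip at about 150), grey end cap 23 mm across to 188 mm.
- brush_guard (a point): Centre of the underside of the brush's flat grey guard disc (70 mm across, 5 mm thick), on the axis 105 mm above the bristle tip; axes as the brush. Under the disc a centring boss 44 mm across and 8 mm high tapers to 32 mm at its lower end.
- brush_stand: Fixed aluminium stand for the brush: square foot 92 x 92 x 6 mm, four thin corner posts, square 92 x 92 mm top plate 8 mm thick whose upper face is 118 mm above the desk, with one round hole 54 mm across in its middle. Origin at the centre of the underside, z up.
- stand_seat (a point): Centre of the hole at the upper face of the stand's top plate, 118 mm above the desk; z up. The brush hangs here, guard on the plate, tip then 13 mm above the desk. The boss under the guard has 5 mm to spare all round in the hole.
- tall_beaker: The taller white plastic beaker, the one to scrub: loose, 220 g, straight wall, 74 mm outside and 68 mm inside diameter, 88 mm high, floor 4 mm thick, open at the top, a small pouring lip on one side. Origin at the centre of its underside, z up.
- tall_beaker_in (a point): Centre of the tall beaker's inner floor, 4 mm above its underside; the rim is 84 mm above this point; z up.
- squat_beaker: The low, wide white plastic beaker, not to be scrubbed: loose, 96 mm outside diameter, 46 mm high. Origin at the centre of its underside, z up.
There are look-alikes about, which are no part of the job. Leave any blue look-alike of the tall_beaker alone. What is shaped like the brush but yellow is not meant.

How it is judged:
By the outcome, as a careful person would: the job done as asked, in the order asked, and still so for the second after the job is handed in, with the robot touching nothing.
It also fails if it takes over 51 s, if anything falls off the work surface, if the arm or the gripper's body presses on something with over 40 N, if the wrist force passes 120 N, or if a joint passes its speed limit or range.

## Robot

A 6-joint arm with a two-finger parallel gripper is mounted at the origin on a cart in front of the work surface, level with it; the furniture and walls round the work are solid. World frame = base frame: x ahead of the robot, y to its left, z up, the work surface at z = 0. Lengths are in mm, angles in rad, forces in N, time in s.
With the tool pointing down it reaches from about 425 to 1125 mm from the base axis. Payload 14.9 kg.
Tool frame: the origin (TCP) lies at the very end of the fingers, on their centre line; the grasp point (between the pads) lies 19 mm behind it; z points along the fingers, y is the line along which they close (so a half turn about z gives the same grasp; the last joint's range is limited). The gripper opens to 91 mm and grips with 3 to 60 N. Pads are 32 mm wide; open, the fingers measure 118 mm over their backs; the gripper's body (76 mm by 178 mm) begins 60 mm behind the grasp point.
Start: joints at [-1.303, 0.379, 1.734, -0, 1.028, -0.033], TCP at [207.395, -668.585, 213.932] pointing down, gripper open.
Joint ranges: [-2.77, 2.77], [-0.74, 2.19], [0, 2.66], [-1.06, 4.2], [0.31, 2.87], [-3.08, 3.08]. Speed limits (rad/s): [1.89, 1.89, 2.39, 3.14, 3.14, 3.14].

## Interface

Orientations are given as a unit quaternion [w, x, y, z].
In Python, from rig import arm gives the robot as it stands. The module is installed in compiled form; this text tells all that it offers.
- The arm moves only by the tool jog_arm, never from a script. Its argument "plan" is a list of rows, each a list of 3 entries, a list of its own where there are three numbers: the gripper's target within -1 to 1 (fully open at 1, half-way at 0, shut at -1), then the shift along the world's x, y, z in m, then the turn about the world's z in degrees. A call has 1 to 5 rows; each row shifts and turns the commanded pose from where the row before left it; what a row does not reach is not made up. A row lasts 1/8 s, in which the tool goes at most 62.5 mm and 10.7 degrees, less where a joint would pass 70% of its speed; a pose out of reach is approached as far as the arm can. A call with a gripper value outside its range is refused whole. The fingers move at their own pace and stop on an object; "grip_force" is the grip in N (left out, the last holds). Time passes only in rows, so rows that do not move let the fingers close. It gives the time, the measured TCP pose, the force, the opening and the grip force at its end, in the units of the state.
- arm.get_obs(): the state, without advancing time (a new reading comes with each control period).
- arm.snapshot(name): name is "side" or "top" or "wrist"; returns a dict with "frame" (384x512x3 uint8, blue, green, red), "mtx" (3x3 intrinsics, pixels), "view" (4x4, takes a point from world to camera coordinates). Camera axes: x right, y down, z forward; pixel columns grow to the right and rows downward; lengths in mm; the calibration is good to about 2 mm. A picture is of the moment at which its call begins. There is no depth.
- arm.sign_off(): hands the job in; it is judged then, once.
The state is a dict: "clock": time; "q": joint angles; "dq": joint speeds; "effort": joint torques, N m; "tool_pos": TCP position; "eef_rot": TCP orientation; "wrist_force": force on the tool from outside, world axes, zero at the start; "ft_torque": the same for the moment, N m; "finger_gap": opening from 0.0 (shut) to 1.0 (fully open); "grip_force": force on a finger pad.
Only numpy, scipy, OpenCV 4.12 (cv2) and the standard library are available. Lean on these libraries where they do the work, as an engineer would, in place of code of your own. Each camera call takes 0.05 s, during which the arm holds its last target. There are 200 camera calls.

## Working session

There is one attempt and no reset: what is moved stays moved. The work goes in short steps, Python scripts to look and compute and a tool call to move; the robot and the scene stay as the last step left them, time stands still between calls to the robot, and variables do not carry over. Pictures are saved under pics/ and viewed, at most 10 in all, crops included, and the job is handed in when it is done.

Besides the shell and the picture viewer there is one more tool, called after "Request:" by a JSON object that holds its "method" and its "body", one argument or row to a line. jog_arm: Moves the arm, as the interface text tells. Its arguments: {"type":"object","properties":{"plan":{"type":"array"},"grip_force":{"type":"number"}},"required":["plan"]}

```bash
mkdir -p pics; python3 - <<'E'
from rig import arm
import cv2,pickle
o=arm.get_obs();print(o)
d={}
for n in("side","top"):
    s=arm.snapshot(n);d[n]=s;cv2.imwrite(f"pics/{n}0.png",s["frame"])
    print(n,s["mtx"].round(1).tolist(),s["view"].round(3).tolist())
pickle.dump(d,open("d0.pkl","wb"))
E
```

```text
{'clock': 0.0, 'q': array([-1.30329903e+00,  3.79397629e-01,  1.73477368e+00,  1.52562162e-05,
        1.02849685e+00, -3.32900307e-02]), 'dq': array([-1.84180391e-04,  5.88489757e-05,  1.21938819e-03, -1.19354034e-03,
        9.24071382e-04, -3.81869917e-04]), 'effort': array([-3.25461180e-03, -7.63731337e+01, -4.34374630e+01,  6.49797474e-02,
        4.24867391e-02, -6.66808432e-05]), 'tool_pos': array([ 207.29163822, -668.19324669,  213.29941469]), 'eef_rot': array([-5.34834495e-04,  9.88712620e-01,  1.49823449e-01, -5.63423523e-05]), 'wrist_force': array([-0.31355357,  0.14709772, -0.02236729]), 'ft_torque': array([ 0.00539119,  0.00695705, -0.03282703]), 'grip_force': 0.0, 'finger_gap': 1.0033898832020514}
side [[476.3, 0.0, 257.7], [0.0, 476.3, 195.0], [0.0, 0.0, 1.0]] [[-0.996, -0.092, -0.016, 510.646], [-0.022, 0.397, -0.917, 161.825], [0.091, -0.913, -0.398, 1231.363], [0.0, 0.0, 0.0, 1.0]]
top [[417.5, 0.0, 249.7], [0.0, 417.5, 191.1], [0.0, 0.0, 1.0]] [[0.012, -1.0, -0.013, -176.608], [-0.992, -0.011, -0.124, 536.666], [0.124, 0.014, -0.992, 1183.817], [0.0, 0.0, 0.0, 1.0]]
```

View pics/top0.png

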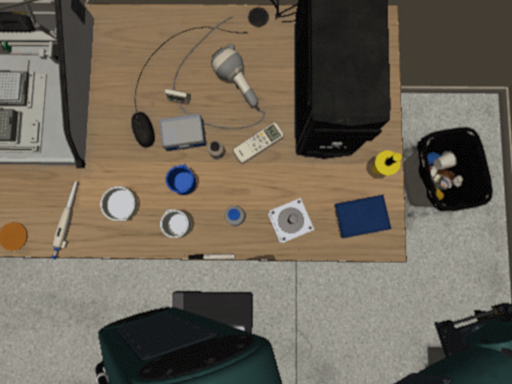

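View pics/side0.png

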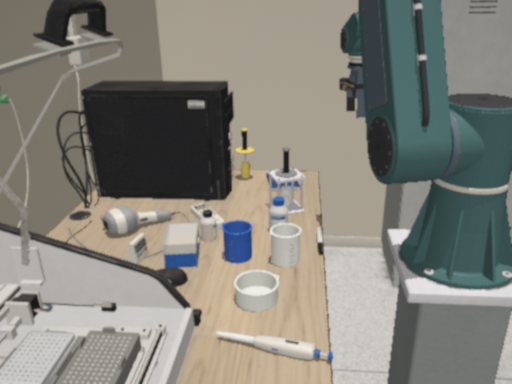

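The top view shows the stand with its brush at about (291,220), the tall beaker at (175,223), the squat beaker at (119,204) and the blue look-alike at (181,180). In the side view the brush is at (286,165) and the tall beaker at (285,245). Next I'll fit the silhouettes.

```bash
cat > h.py <<'E'
import numpy as np,cv2,pickle
def proj(s,P):
    P=np.atleast_2d(P);c=P@s["view"][:3,:3].T+s["view"][:3,3];u=c@s["mtx"].T;return u[:,:2]/u[:,2:]
def back(s,uv,z):
    R=s["view"][:3,:3];C=-R.T@s["view"][:3,3];d=R.T@np.linalg.inv(s["mtx"])@[*uv,1];return C+d*(z-C[2])/d[2]
def circ(x,y,z,r,n=60):
    t=np.linspace(0,2*np.pi,n);return np.c_[x+r*np.cos(t),y+r*np.sin(t),np.full(n,z)]
def hull(s,P): return cv2.convexHull(proj(s,P).astype(np.float32))
E
python3 - <<'E'
from h import *
from scipy.optimize import minimize
d=pickle.load(open("d0.pkl","rb"))
K=4
def mask(s,seed,hw):
    f=s["frame"];hsv=cv2.cvtColor(f,cv2.COLOR_BGR2HSV);m=((hsv[...,1]<45)&(hsv[...,2]>110)).astype(np.uint8)
    m=cv2.morphologyEx(m,cv2.MORPH_CLOSE,np.ones((3,3)))
    n,l,st,_=cv2.connectedComponentsWithStats(m);x,y=seed
    w=l[y-hw:y+hw,x-hw:x+hw];w=w[w>0];k=np.bincount(w).argmax();print("area",st[k])
    c,_=cv2.findContours((l==k).astype(np.uint8),0,2);o=np.zeros(m.shape,np.uint8);cv2.drawContours(o,c,-1,1,-1)
    return cv2.resize(o,None,fx=K,fy=K,interpolation=cv2.INTER_NEAREST)
def fit(name,seeds,h,r):
    ms={v:mask(d[v],sd,10) for v,sd in seeds.items()}
    p0=back(d["top"],seeds["top"],h)[:2]
    def cost(p,vs):
        t=0
        for v in vs:
            P=np.r_[circ(*p,0,r),circ(*p,h,r)];o=np.zeros_like(ms[v])
            cv2.fillConvexPoly(o,np.round((hull(d[v],P)+.5)*K-.5).astype(int),1)
            t+=(o!=ms[v]).sum()/ms[v].sum()
        return t
    for vs in(["top"],["side"],["top","side"]):
        q=minimize(cost,p0,args=(vs,),method="Nelder-Mead",options=dict(initial_simplex=[p0,p0+[12,0],p0+[0,12]]))
        print(name,vs,q.x.round(1),round(q.fun,3))
    return q.x
B=fit("tall",dict(top=(175,223),side=(285,245)),88,37)
Q=fit("squat",dict(top=(119,204),side=(257,290)),46,48)
G=back(d["top"],(291,220),123);print("guard rough",G)
t=d["top"]["frame"];s=d["side"]["frame"]
a=cv2.resize(t[160:260,90:340],None,fx=3,fy=3,interpolation=2)
pt=hull(d["top"],circ(*B,88,37))
for p in(circ(*B,88,37),circ(*B,0,37),circ(*Q,46,48)):
    cv2.polylines(a,[((proj(d["top"],p)-[90,160]+.5)*3).astype(int)],1,(0,0,255),1)
b=cv2.resize(s[130:280,230:330],None,fx=4,fy=4,interpolation=2)[:, :]
for p in(circ(*B,88,37),circ(*B,0,37)):
    cv2.polylines(b,[((proj(d["side"],p)-[230,130]+.5)*4).astype(int)],1,(0,0,255),1)
cv2.imwrite("pics/a.png",a);cv2.imwrite("pics/b.png",b)
E
```

```text
area [160 209  29  29 544]
area [    0     0   512   384 98434]
tall ['top'] [441.2  42.3] 0.129
tall ['side'] [438.6  36.1] 0.988
tall ['top', 'side'] [441.1  42.6] 1.119
area [100 186  35  35 883]
area [ 234  269   46   43 1634]
squat ['top'] [498.6 215.3] 0.095
squat ['side'] [496.8 209.5] 0.053
squat ['top', 'side'] [498.  213.2] 0.195
guard rough [ 450.72856495 -282.76074067  123.        ]
```

View pics/a.png

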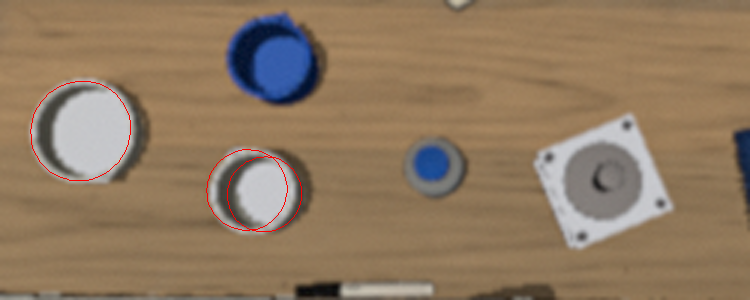

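View pics/b.png

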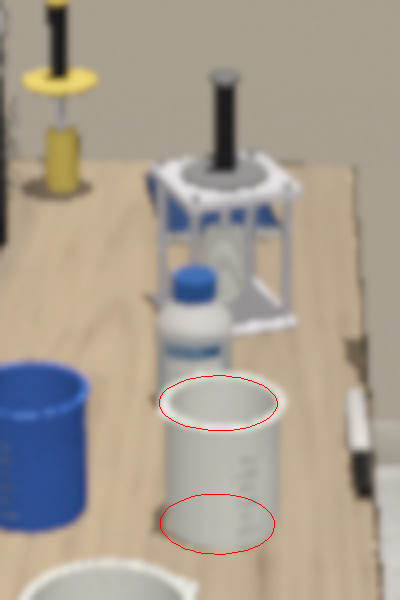

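The overlays put the tall beaker's rim within about 1 px of the fit in the side view. The guard disc is at crop (603,181), which is top px (291,220), and the plate corners are at crop (631,114), (673,208), (575,249) and (535,160). Now I'll refine the stand and brush.

```bash
python3 - <<'E'
from h import *
d=pickle.load(open("d0.pkl","rb"));T=d["top"];S=d["side"]
f=T["frame"];hsv=cv2.cvtColor(f,cv2.COLOR_BGR2HSV).astype(int)
y0,x0=190,262
sub=hsv[y0:250,x0:320]
white=((sub[...,1]<45)&(sub[...,2]>160)).astype(np.uint8)
c=max(cv2.findContours(white,0,2)[0],key=cv2.contourArea)
r=cv2.minAreaRect(c);print("plate rect",r);pc=np.array(r[0])+[x0,y0];print("plate",pc,back(T,pc,118))
corn=np.array([[631,114],[673,208],[575,249],[535,160]])/3+[90,160]-.33
W=np.array([back(T,k,118) for k in corn]);print("corners",W.round(0).tolist(),W.mean(0).round(1))
blank=np.zeros_like(white);cv2.drawContours(blank,[c],-1,1,-1)
g=((blank>0)&(white==0)).astype(np.uint8);g=cv2.morphologyEx(g,2,np.ones((5,5)))
c2=max(cv2.findContours(g,0,2)[0],key=cv2.contourArea);e=cv2.fitEllipse(c2);print("disc",e,back(T,np.array(e[0])+[x0,y0],123))
print("cap",back(T,(90+610/3-.33,160+177/3-.33),201))
# side view: plate corners & cap
sc=np.array([[150,168],[240,150],[300,187],[205,203]])/4+[230,130]
W=np.array([back(S,k,118) for k in sc]);print("side corners",W.round(0).tolist(),W.mean(0).round(1))
print("side cap",back(S,(230+224/4,130+76/4),201))
E
```

```text
plate rect ((28.189653396606445, 30.27586555480957), (35.32143783569336, 36.89711380004883), 66.80140686035156)
plate [290.1896534  220.27586555] [ 450.24757623 -281.01842546  118.        ]
corners [[511.0, -307.0, 118.0], [428.0, -345.0, 118.0], [390.0, -257.0, 118.0], [469.0, -221.0, 118.0]] [ 449.7 -282.7  118. ]
disc ((28.429088592529297, 30.014110565185547), (25.216346740722656, 25.787696838378906), 96.50141143798828) [ 450.67328294 -281.23958053  123.        ]
cap [ 449.67308985 -281.07665801  201.        ]
side corners [[507.0, -288.0, 118.0], [438.0, -332.0, 118.0], [390.0, -253.0, 118.0], [460.0, -216.0, 118.0]] [ 448.7 -272.5  118. ]
side cap [ 448.7657157  -267.33071374  201.        ]
```

Request:
{"method": "jog_arm", "body": {
  "plan": [
    [1,[0.02,0.03,0.02],0],
    [1,[0.03,0.048,0.015],0],
    [1,[0.03,0.048,0.015],0],
    [1,[0.03,0.048,0],0],
    [1,[0.03,0.048,0],0]
  ]
}}

```text
clock: 0.72
tool_pos: [348.0, -444.9, 264.0]
eef_rot: [0.0, 0.989, 0.15, 0.0]
wrist_force: [0.7, -0.0, 0.2]
finger_gap: 1.003
grip_force: 0.0
```

Request:
{"method": "jog_arm", "body": {
  "plan": [
    [1,[0.03,0.048,0],0],
    [1,[0.03,0.048,0],0],
    [1,[0.023,0.035,0],0],
    [1,[0.02,0.034,0],0],
    [1,[0,0,0],0]
  ]
}}

```text
clock: 1.35
tool_pos: [451.1, -279.8, 263.7]
eef_rot: [-0.0, 0.989, 0.151, -0.0]
wrist_force: [1.1, -0.1, -0.6]
finger_gap: 1.001
grip_force: 0.0
```

```bash
python3 - <<'E'
from h import *
from rig import arm
s=arm.snapshot("wrist");o=arm.get_obs();print(o["clock"],o["tool_pos"].round(1),o["eef_rot"].round(3))
pickle.dump(s,open("w.pkl","wb"))
f=s["frame"].copy()
for p,c in((circ(450,-281,201,11.5),(0,0,255)),(circ(450,-281,123,35),(0,255,0))):
    cv2.polylines(f,[proj(s,p).astype(int)],1,c,1)
cv2.imwrite("pics/w1.png",f)
E
```

```text
1.4 [ 450.6 -280.9  263.8] [-0.     0.989  0.151 -0.   ]
```

View pics/w1.png

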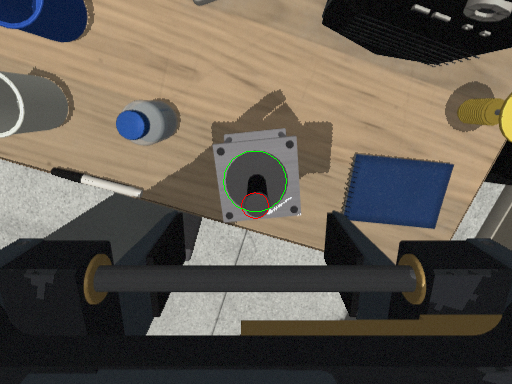

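The wrist view shows the cap at (256,205) and the guard at (255,181). Both lie on the predicted circles, so the brush is at (450,-281). I'll descend and grip.

Request:
{"method": "jog_arm", "body": {
  "plan": [
    [1,[0,0,-0.03],0],
    [1,[0,0,-0.035],0],
    [1,[0,0,-0.035],0],
    [1,[0,0,-0.018],0],
    [1,[0,0,0],0]
  ]
}}

```text
clock: 2.02
tool_pos: [449.7, -281.8, 145.2]
eef_rot: [-0.001, 0.989, 0.15, -0.001]
wrist_force: [-0.3, 0.2, -0.2]
finger_gap: 1.001
grip_force: 0.0
```

Request:
{"method": "jog_arm", "body": {
  "plan": [
    [-1,[0,0,0],0],
    [-1,[0,0,0],0],
    [-1,[0,0,0],0],
    [-1,[0,0,0],0],
    [-1,[0,0,0],0]
  ],
  "grip_force": 30
}}

```text
clock: 2.65
tool_pos: [450.4, -281.6, 146.0]
eef_rot: [0.0, 0.989, 0.15, 0.0]
wrist_force: [-0.1, 0.5, -0.0]
finger_gap: 0.482
grip_force: 0.0
```

Request:
{"method": "jog_arm", "body": {
  "plan": [
    [-1,[0,0,0],0],
    [-1,[0,0,0],0],
    [-1,[0,0,0],0],
    [-1,[0,0,0],0],
    [-1,[0,0,0],0]
  ]
}}

```text
clock: 3.28
tool_pos: [450.4, -281.6, 145.9]
eef_rot: [0.0, 0.989, 0.15, 0.0]
wrist_force: [-0.5, -1.0, -0.2]
finger_gap: 0.232
grip_force: 30.0
```

Request:
{"method": "jog_arm", "body": {
  "plan": [
    [-1,[0,0,0.015],0],
    [-1,[0,0,0.03],0],
    [-1,[0,0,0.035],0],
    [-1,[0,0,0.035],0],
    [-1,[0,0,0.02],0]
  ]
}}

```text
clock: 3.9
tool_pos: [450.8, -281.8, 283.9]
eef_rot: [0.001, 0.989, 0.15, 0.001]
wrist_force: [-0.5, -0.7, -0.2]
finger_gap: 0.232
grip_force: 30.0
```

Request:
{"method": "jog_arm", "body": {
  "plan": [
    [-1,[0,0,0],0],
    [-1,[0,0.015,0],0],
    [-1,[-0.001,0.03,0],0],
    [-1,[-0.001,0.04,0],0],
    [-1,[-0.001,0.045,0],0]
  ]
}}

```text
clock: 4.53
tool_pos: [446.4, -149.6, 279.7]
eef_rot: [-0.001, 0.989, 0.15, -0.001]
wrist_force: [0.3, 0.4, -0.6]
finger_gap: 0.229
grip_force: 30.0
```

Request:
{"method": "jog_arm", "body": {
  "plan": [
    [-1,[-0.002,0.045,0],0],
    [-1,[-0.002,0.045,0],0],
    [-1,[-0.002,0.045,0],0],
    [-1,[-0.001,0.035,0],0],
    [-1,[-0.001,0.021,0],0]
  ]
}}

```text
clock: 5.15
tool_pos: [438.1, 41.4, 279.8]
eef_rot: [-0.0, 0.989, 0.151, -0.001]
wrist_force: [1.2, -0.2, -0.8]
finger_gap: 0.233
grip_force: 30.0
```

Request:
{"method": "jog_arm", "body": {
  "plan": [
    [-1,[0,0,0],0],
    [-1,[0,0,0],0]
  ]
}}

```text
clock: 5.4
tool_pos: [438.9, 39.3, 280.3]
eef_rot: [-0.0, 0.989, 0.15, -0.001]
wrist_force: [-0.4, -0.0, -1.0]
finger_gap: 0.233
grip_force: 30.0
```

```bash
python3 - <<'E'
from h import *
from rig import arm
I=[]
for n in("wrist","side","top"):
    s=arm.snapshot(n);o=arm.get_obs()
    x,y,z=o["tool_pos"]; tip=z+19-150-13+0
    tip=z-133
    f=s["frame"].copy()
    print(o["clock"],o["tool_pos"].round(1),o["finger_gap"])
    L=[(circ(439,40,88,37),(0,0,255)),(circ(439,40,4,34),(255,0,0)),(circ(x,y,tip,17),(0,255,0)),(circ(x,y,tip+105,35),(0,255,255))]
    if n=="side": f,o0=f[110:310,200:350],(200,110)
    elif n=="top": f,o0=f[180:260,130:230],(130,180)
    else: f,o0=f,(0,0)
    k=400/f.shape[0] if n!="wrist" else 1
    f=cv2.resize(f,None,fx=k,fy=k,interpolation=2)
    for p,c in L: cv2.polylines(f,[((proj(s,p)-o0+.5)*k).astype(int)],1,c,1)
    if n=="wrist": cv2.imwrite("pics/w2.png",f)
    else: I.append(f)
cv2.imwrite("pics/c2.png",np.hstack([I[0],I[1]])[:, :800])
print(I[0].shape,I[1].shape)
E
```

```text
5.45 [439.   39.  280.5] 0.240451931388152
5.5 [439.2  38.9 280.6] 0.22920143362215145
5.55 [439.3  38.9 280.7] 0.23693048617322393
(400, 300, 3) (400, 500, 3)
```

View pics/c2.png

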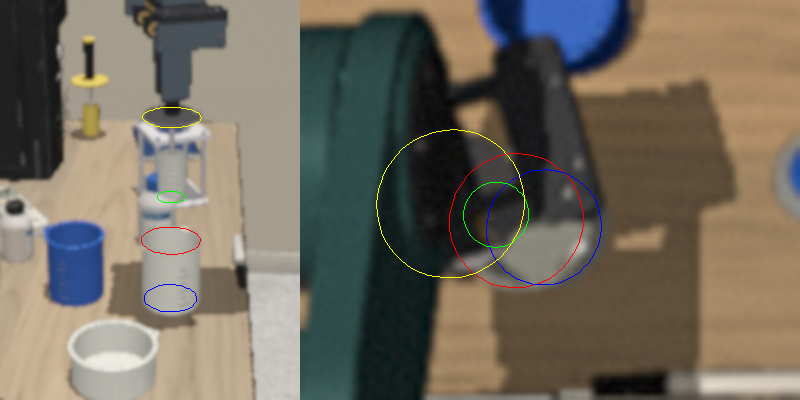

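View pics/w2.png

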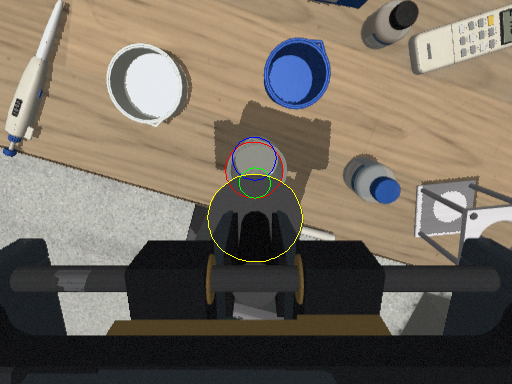

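The side view shows the brush hanging vertical, guard at (172,118), directly above the tall beaker, rim at (171,240). The wrist view agrees, with the rim at (255,165). I'll go down.

Request:
{"method": "jog_arm", "body": {
  "plan": [
    [-1,[0,0.001,-0.03],0],
    [-1,[0,0,-0.035],0],
    [-1,[0,0,-0.035],0],
    [-1,[0,0,-0.025],0],
    [-1,[0,0,-0.01],0]
  ]
}}

```text
clock: 6.18
tool_pos: [438.7, 39.9, 144.7]
eef_rot: [-0.0, 0.989, 0.149, -0.001]
wrist_force: [0.6, 0.1, 0.4]
finger_gap: 0.232
grip_force: 30.0
```

Request:
{"method": "jog_arm", "body": {
  "plan": [
    [-1,[0,0,-0.005],0],
    [-1,[0,0,-0.002],0],
    [-1,[0,0,0],0],
    [-1,[0,0,0],0]
  ]
}}

```text
clock: 6.68
tool_pos: [439.7, 40.5, 139.4]
eef_rot: [0.0, 0.989, 0.15, 0.0]
wrist_force: [-0.5, -0.7, -1.5]
finger_gap: 0.234
grip_force: 30.0
```

Now I'll creep to contact.

Request:
{"method": "jog_arm", "body": {
  "plan": [
    [-1,[0,0,-0.001],0],
    [-1,[0,0,-0.001],0],
    [-1,[0,0,0],0],
    [-1,[0,0,0],0]
  ]
}}

```text
clock: 7.18
tool_pos: [439.4, 40.4, 136.9]
eef_rot: [-0.0, 0.989, 0.15, -0.0]
wrist_force: [0.4, -0.3, -0.9]
finger_gap: 0.236
grip_force: 30.0
```

Request:
{"method": "jog_arm", "body": {
  "plan": [
    [-1,[0,0,-0.001],0],
    [-1,[0,0,0],0],
    [-1,[0,0,0],0]
  ]
}}

```text
clock: 7.55
tool_pos: [439.6, 40.4, 136.1]
eef_rot: [0.0, 0.989, 0.15, 0.0]
wrist_force: [0.5, 0.4, 4.4]
finger_gap: 0.234
grip_force: 30.0
```

Contact with the floor at about 4 N. That finishes the first push, so now I'll do the strokes.

Request:
{"method": "jog_arm", "body": {
  "plan": [
    [-1,[0,0,0.015],0],
    [-1,[0,0,0.025],0],
    [-1,[0,0,0.022],0],
    [-1,[0,0,0.01],0],
    [-1,[0,0,0],0]
  ]
}}

```text
clock: 8.18
tool_pos: [439.6, 40.4, 208.5]
eef_rot: [0.0, 0.989, 0.15, 0.001]
wrist_force: [-0.5, 0.2, -1.2]
finger_gap: 0.23
grip_force: 30.0
```

Request:
{"method": "jog_arm", "body": {
  "plan": [
    [-1,[0,0,0],0],
    [-1,[0,0,-0.025],0],
    [-1,[0,0,-0.025],0],
    [-1,[0,0,-0.014],0],
    [-1,[0,0,-0.005],0]
  ]
}}

```text
clock: 8.8
tool_pos: [438.9, 40.4, 138.0]
eef_rot: [-0.0, 0.989, 0.15, -0.001]
wrist_force: [0.5, 0.2, -0.3]
finger_gap: 0.236
grip_force: 30.0
```

Request:
{"method": "jog_arm", "body": {
  "plan": [
    [-1,[0,0,-0.002],0],
    [-1,[0,0,-0.001],0],
    [-1,[0,0,0],0],
    [-1,[0,0,0],0]
  ]
}}

```text
clock: 9.3
tool_pos: [439.7, 40.4, 136.3]
eef_rot: [0.0, 0.989, 0.15, 0.0]
wrist_force: [0.4, -0.3, 1.2]
finger_gap: 0.237
grip_force: 30.0
```

Request:
{"method": "jog_arm", "body": {
  "plan": [
    [-1,[0,0,0.015],0],
    [-1,[0,0,0.025],0],
    [-1,[0,0,0.022],0],
    [-1,[0,0,0.01],0],
    [-1,[0,0,0],0]
  ]
}}

```text
clock: 9.93
tool_pos: [439.7, 40.4, 208.6]
eef_rot: [0.0, 0.989, 0.15, 0.001]
wrist_force: [0.2, -0.6, -1.4]
finger_gap: 0.232
grip_force: 30.0
```

Request:
{"method": "jog_arm", "body": {
  "plan": [
    [-1,[0,0,0],0],
    [-1,[0,0,-0.025],0],
    [-1,[0,0,-0.025],0],
    [-1,[0,0,-0.014],0],
    [-1,[0,0,-0.005],0]
  ]
}}

```text
clock: 10.55
tool_pos: [438.9, 40.4, 138.0]
eef_rot: [-0.0, 0.989, 0.15, -0.001]
wrist_force: [-0.2, -0.3, -0.3]
finger_gap: 0.233
grip_force: 30.0
```

Request:
{"method": "jog_arm", "body": {
  "plan": [
    [-1,[0,0,-0.002],0],
    [-1,[0,0,-0.001],0],
    [-1,[0,0,0],0],
    [-1,[0,0,0],0]
  ]
}}

```text
clock: 11.05
tool_pos: [439.7, 40.4, 136.3]
eef_rot: [0.0, 0.989, 0.15, 0.0]
wrist_force: [-0.5, -0.5, 1.5]
finger_gap: 0.229
grip_force: 30.0
```

Third bottom contact. Now I'll draw it all the way out and go back over the stand.

Request:
{"method": "jog_arm", "body": {
  "plan": [
    [-1,[0,0,0.015],0],
    [-1,[0,0,0.03],0],
    [-1,[0,0,0.035],0],
    [-1,[0,0,0.035],0],
    [-1,[0,0,0.03],0]
  ]
}}

```text
clock: 11.68
tool_pos: [439.4, 40.4, 283.4]
eef_rot: [0.0, 0.989, 0.15, 0.001]
wrist_force: [0.6, -0.6, -2.1]
finger_gap: 0.232
grip_force: 30.0
```

Request:
{"method": "jog_arm", "body": {
  "plan": [
    [-1,[0,0,0],0],
    [-1,[0.001,-0.015,0],0],
    [-1,[0.001,-0.03,0],0],
    [-1,[0.001,-0.04,0],0],
    [-1,[0.001,-0.045,0],0]
  ]
}}

```text
clock: 12.3
tool_pos: [442.5, -91.3, 279.7]
eef_rot: [-0.0, 0.989, 0.15, -0.001]
wrist_force: [-0.5, -0.1, 0.2]
finger_gap: 0.236
grip_force: 30.0
```

Request:
{"method": "jog_arm", "body": {
  "plan": [
    [-1,[0.002,-0.045,0],0],
    [-1,[0.002,-0.045,0],0],
    [-1,[0.002,-0.045,0],0],
    [-1,[0.001,-0.035,0],0],
    [-1,[0,-0.021,0],0]
  ]
}}

```text
clock: 12.92
tool_pos: [449.3, -282.3, 279.6]
eef_rot: [-0.001, 0.989, 0.149, -0.001]
wrist_force: [0.7, 0.1, -1.0]
finger_gap: 0.234
grip_force: 30.0
```

Request:
{"method": "jog_arm", "body": {
  "plan": [
    [-1,[0,0,0],0],
    [-1,[0,0,0],0],
    [-1,[0,0,0],0],
    [-1,[0,0,0],0]
  ]
}}

```text
clock: 13.42
tool_pos: [450.5, -280.0, 281.0]
eef_rot: [0.0, 0.989, 0.15, 0.0]
wrist_force: [-0.6, -0.2, -0.9]
finger_gap: 0.238
grip_force: 30.0
```

Request:
{"method": "jog_arm", "body": {
  "plan": [
    [-1,[0,-0.001,-0.02],0],
    [-1,[0,0,-0.03],0],
    [-1,[0,0,-0.03],0],
    [-1,[0,0,-0.025],0],
    [-1,[0,0,-0.015],0]
  ]
}}

```text
clock: 14.05
tool_pos: [450.2, -281.1, 160.0]
eef_rot: [-0.0, 0.989, 0.15, -0.0]
wrist_force: [-0.3, 0.0, -1.3]
finger_gap: 0.232
grip_force: 30.0
```

Request:
{"method": "jog_arm", "body": {
  "plan": [
    [-1,[0,0,-0.008],0],
    [-1,[0,0,-0.004],0],
    [-1,[0,0,0],0],
    [-1,[0,0,0],0]
  ]
}}

```text
clock: 14.55
tool_pos: [450.7, -281.8, 149.5]
eef_rot: [0.0, 0.989, 0.15, 0.0]
wrist_force: [0.8, 0.1, -0.9]
finger_gap: 0.233
grip_force: 30.0
```

Request:
{"method": "jog_arm", "body": {
  "plan": [
    [-1,[0,0,-0.001],0],
    [-1,[0,0,-0.001],0],
    [-1,[0,0,-0.001],0],
    [-1,[0,0,0],0],
    [-1,[0,0,0],0]
  ]
}}

```text
clock: 15.18
tool_pos: [450.4, -281.6, 145.9]
eef_rot: [-0.0, 0.989, 0.15, -0.0]
wrist_force: [0.2, -0.6, -0.8]
finger_gap: 0.238
grip_force: 30.0
```

Request:
{"method": "jog_arm", "body": {
  "plan": [
    [-1,[0,0,-0.001],0],
    [-1,[0,0,0],0],
    [-1,[0,0,0],0]
  ]
}}

```text
clock: 15.55
tool_pos: [450.7, -282.0, 145.6]
eef_rot: [0.0, 0.989, 0.15, 0.0]
wrist_force: [-3.2, -0.4, 8.3]
finger_gap: 0.234
grip_force: 30.0
```

Seated. I'll release slowly and back off straight up.

Request:
{"method": "jog_arm", "body": {
  "plan": [
    [-0.4,[0,0,0],0],
    [-0.2,[0,0,0],0],
    [0,[0,0,0],0],
    [0.5,[0,0,0],0],
    [1,[0,0,0],0]
  ]
}}

```text
clock: 16.18
tool_pos: [450.4, -281.6, 144.9]
eef_rot: [-0.0, 0.989, 0.15, -0.0]
wrist_force: [0.2, 0.2, -0.5]
finger_gap: 0.694
grip_force: 0.0
```

Request:
{"method": "jog_arm", "body": {
  "plan": [
    [1,[0,0,0],0],
    [1,[0,0,0],0],
    [1,[0,0,0],0],
    [1,[0,0,0],0],
    [1,[0,0,0],0]
  ]
}}

```text
clock: 16.8
tool_pos: [450.4, -281.6, 144.9]
eef_rot: [0.0, 0.989, 0.15, 0.0]
wrist_force: [0.7, -0.1, -0.1]
finger_gap: 0.999
grip_force: 0.0
```

Request:
{"method": "jog_arm", "body": {
  "plan": [
    [1,[0,0,0.015],0],
    [1,[0,0,0.035],0],
    [1,[0,0,0.04],0],
    [1,[0,0,0.04],0],
    [1,[0,0,0.03],0]
  ]
}}

```text
clock: 17.42
tool_pos: [450.6, -281.7, 307.9]
eef_rot: [0.001, 0.989, 0.15, 0.001]
wrist_force: [0.1, -0.5, -0.1]
finger_gap: 1.0
grip_force: 0.0
```

Request:
{"method": "jog_arm", "body": {
  "plan": [
    [1,[-0.03,-0.045,0],0],
    [1,[-0.03,-0.045,0],0],
    [1,[-0.03,-0.045,0],0],
    [1,[-0.02,-0.03,0],0],
    [1,[0,0,0],0]
  ]
}}

```text
clock: 18.05
tool_pos: [339.2, -448.1, 305.9]
eef_rot: [0.0, 0.989, 0.148, 0.0]
wrist_force: [0.8, 0.1, 0.2]
finger_gap: 1.003
grip_force: 0.0
```

```bash
python3 - <<'E'
from h import *
from rig import arm
I=[]
print(arm.get_obs()["wrist_force"])
for n in("side","top"):
    s=arm.snapshot(n);f=s["frame"]
    if n=="side": f,o0=f[130:310,220:330],(220,130)
    else: f,o0=f[160:250,95:325],(95,160)
    k=360/f.shape[0] if n=="side" else 2.5
    f=cv2.resize(f,None,fx=k,fy=k,interpolation=2)
    L=[(circ(450,-281,123,35),(0,255,0)),(circ(439,40,88,37),(0,0,255))]
    for p,c in L: cv2.polylines(f,[((proj(s,p)-o0+.5)*k).astype(int)],1,c,1)
    I.append(cv2.copyMakeBorder(f,0,360-f.shape[0],0,0,0))
cv2.imwrite("pics/end.png",np.hstack(I)[:, :800])
E
```

```text
[0.84276766 0.12452763 0.15928386]
```

View pics/end.png

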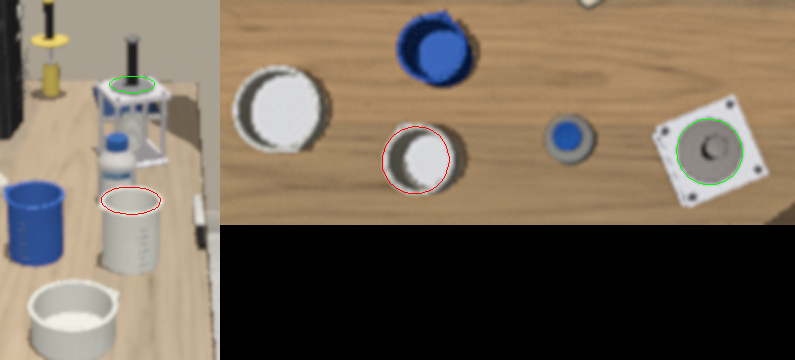

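The brush hangs upright with its guard flat on the plate, at (709,152) in the top panel. Both beakers are unmoved, the tall one at (416,160) and the squat one at (283,110). I'll hand it in.

```bash
python3 -c "
from rig import arm
print(arm.sign_off())"
```

```text
the job is handed in; nothing more can be done
None
```

The tall beaker was scrubbed with three strokes to the bottom, the brush hangs upright in its stand with its guard on the plate, both beakers are where they were, and the job is handed in at about 18 s; the sign-off gave no verdict.

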